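Fit a planing blade in the pipe-facing head

TASK

Fit the loose blade into the empty seat of the pipe-facing head as a fitter would: bevel up, flat on its bed, with the notch in its tail over the locating pin and its tail pushed firmly home, flush against the back stop. Then fold the hinged clamp down until its foot rests on the blade, and let go. Feel your way gently: never lean hard on the blade or the head, and leave the other things on the bench alone.

Things in the scene. Friction and masses are not known exactly. Their poses are not given: they have to be found in the camera images.
- facer: Facing head of a pipe-fusion machine, fixed: aluminium disc, diameter 260, face 30 above the bench; chain case and motor at its +x side, 72 high. Origin: disc centre on the bench. Two blade seats stand on it along x: the empty one at y = -55, its clamp open; the one at y = +55, turned half round, is complete: leave it. Hub between them: diameter 36, 4 high. (All sizes here in mm.)
- seat_home (a point): Empty seat: point on the bed's surface (44 above the bench) at the foot of the back stop, on the centre line; x along the seat away from the stop, z up. Bed 24 wide, x = 0 to 76, 14 above the disc: fingers fit beside it. The locating pin, square, 8 x 8, 7 high, stands at x = +12; it was set sideways by the fitter and locked, anywhere from y = -7 to +7: see or feel for it.
- back_stop: Back stop of the empty seat: a wall across it, 44 wide, 10 thick, 8 above the bed; behind it hinge cheeks, to x = -25, 15 above the bed. Origin: seat_home, at the foot of its front face, which looks to +x. Home: blade_tail at its foot, in line with the pin, blade's x along the seat's x, the tail bearing on the stop; a push of 5 to 10 N does it.
- blade_mid (a point): Centre (half-way up) of the loose steel blade: 90 long (x), 44 wide (y), 5 thick (z), about 150 g, lying bevel up on a narrow wooden block. x points to the cutting edge (last 15 thinned to 2 to 3), -x to the notched tail, z up. Its long sides are straight and blunt: hold it across the 44, near this point.
- blade_tail (a point): Middle of the blade's tail edge, at the underside: 45 to -x of the blade's centre and 2.5 below it. A U notch opens here: 9.5 wide, 18 deep along x, square at the mouth.
- block: Wooden block under the blade: 74 long (x), 26 wide (y), 26 high, fixed. The blade overhangs its long sides by about 9, so fingers can reach below the blade's edges. Origin: centre of its underside.
- clamp (a joint): Hinge of the empty seat's clamp, rad: 0 with its foot resting on a blade flat on the bed, 1.6 upright, more when leaning back, away from the seat (starts at 1.75 to 2.05, the most is 2.1). Stiff, 0.1 N m: stays where it is left. Pushed from behind towards the seat's +x, then down, it folds over stop and pin on to the blade.
- clamp_hinge (a point): On the clamp's hinge axis (parallel to the facer's y), 16 behind the back stop's front face, 11 above the bed. Axes as the facer's.
- clamp_nose (a point): Middle of the top of the small lip at the clamp's free end: 53.5 along the arm from the hinge, 14 outwards. The clamp: dark cast arm 56 long, 22 wide, 5 thick, its outer face 5.5 off the hinge axis; a foot under its end meets the blade 30 to 38 in front of the stop. Axes: x along the arm from the hinge, z out of its outer (top, when closed) face.
- tray: Ivory plastic tray, 190 x 125 x 30 high, with fittings standing in it; fixed. Origin: under its centre.
- fit_a: Bystander: olive pipe coupling with a metal insert, diameter 53, height 56, upright in the tray; origin under its centre.
- fit_b: Bystander: the same kind of coupling, also in the tray.
- fit_c: Bystander: smaller olive coupling, diameter 48, height 50, upright on the bench by the head; origin under its centre.
- fit_green: Bystander: dark green coupling with a brass insert, diameter 50, height 53, upright on the bench; origin under its centre.
- hexkey: Bystander: L-shaped hex key, 100 long, 6 thick, lying on the bench; origin near its middle.
- pencil: Bystander: flat pencil, 130 long, lying on the bench; origin under its middle.
- brush: Bystander: hand brush, 190 long, lying on the bench; origin under its middle.
Mind the look-alikes: they are no part of the job. What is shaped like the part that bears blade_mid but green, pink or purple is not meant.

How it is judged:
On the way, in this order (a step that is already met when the one before it is completed fails the run):
1. with the clamp still open, the blade is pushed home in the seat so that its tail bears on the back stop with more than 3 N (x of blade_tail in the frame of seat_home between -0.0018 and 0.0018 m and y of blade_tail in the frame of seat_home between -0.009 and 0.009 m and z of blade_tail in the frame of seat_home between -0.002 and 0.002 m and angle between the x axis of blade_mid and the x axis of facer, either way round below 0.06 rad and angle between blade_mid's own z axis and vertical below 0.05 rad and contact force between blade and back_stop above 3 N and value of joint clamp above 0.5 rad), for 0.1 s.
2. the clamp is folded down on the blade (x of blade_tail in the frame of seat_home between -0.0018 and 0.0018 m and y of blade_tail in the frame of seat_home between -0.009 and 0.009 m and z of blade_tail in the frame of seat_home between -0.002 and 0.002 m and angle between the x axis of blade_mid and the x axis of facer, either way round below 0.06 rad and angle between blade_mid's own z axis and vertical below 0.05 rad and value of joint clamp between -0.05 and 0.05 rad), for 0.1 s.
At the end, for the whole second after the job is handed in: Blade at rest in the empty seat, flat on the bed (tilt under 0.05 rad), notch round the pin (tail within 9 mm of the centre line), tail within 1.8 mm of the back stop and square to it (0.06 rad), clamp resting on it (joint within 0.05 rad of 0), robot clear (all of step 2 and linear speed of blade below 0.01 m/s); the robot touches nothing.
It fails at once if while it is being seated (clamp open), the blade is pressed against the head with more than 25 N (contact force between blade and facer above 25 N and value of joint clamp above 0.3 rad).
It fails at once if the robot leans on the head or its clamp with more than 25 N (contact force between any of the fingers, the arm and facer above 25 N).
It fails at once if another thing on the bench is knocked over or pushed away (moved more than 25 mm) (distance of any of fit_a, fit_b, fit_c, fit_green, hexkey, pencil, brush from where it was at the start of the episode above 0.025 m).
It also fails if it takes over 72 s, if anything falls off the work surface, if the arm or the gripper's body presses on something with over 40 N, if the wrist force passes 120 N, or if a joint passes its speed limit or range.

ROBOT

A 7-joint arm with a two-finger parallel gripper is mounted at the origin on the work surface. World frame = base frame: x ahead of the robot, y to its left, z up, the work surface at z = 0. Lengths are in m, angles in rad, forces in N, time in s.
With the tool pointing down it reaches from about 0.425 to 0.925 m from the base axis. Payload 6.8 kg.
Tool frame: the origin (TCP) lies on the centre line of the jaws, within the pads' length; the fingertips stand 19 mm ahead of it and the grasp point (between the pads) is the TCP (tcp_to_tips is the distance from the TCP to the fingertips, in m); x points along the fingers, y is the direction in which the jaws open and shut, and the axes are right-handed (so a half turn about x gives the same grasp; the last joint's range is limited). The gripper opens to 85 mm and grips with 20 to 120 N. Pads are 22 mm wide; open, the fingers measure 114 mm over their backs; the gripper's body (76 mm by 85 mm) begins 54 mm behind the grasp point. The pads swing forward as they close: fully open they stand 13 mm farther back than shut.
Start: joints at [1.126, 0.477, 0.022, 1.555, -0.011, 1.109, -0.083], TCP at [0.223, -0.637, 0.214] pointing down, gripper open.
Joint ranges: [-2.96, 2.96], [-0.34, 2.1], [-1.41, 1.46], [0.24, 2.44], [-1.37, 4.51], [0.17, 1.92], [-2.96, 2.96]. Speed limits (rad/s): [2.39, 2.39, 3.14, 3.14, 3.14, 3.14, 3.14].

INTERFACE

Orientations are given as a unit quaternion [w, x, y, z].
In Python, from station import get_obs, read_camera, hand_in, spot_in, cut_out, tcp_to_tips gives the robot as it stands.
- The arm moves only by the shell command python3 -m jog 'ROWS' [FORCE]. ROWS is JSON, a list of rows, each an object of numbers: "gripper": the closure, from 0 (fully open) to 1 (shut); "dx", "dy", "dz": the shift along the world's x, y, z in m; "rx", "ry", "rz": the turn, a rotation vector about the world's x, y, z in degrees. In form: [{"gripper": .., "dx": .., "dy": .., "dz": .., "rx": .., "ry": .., "rz": ..}, ...]. A call has 1 to 10 rows; each row is the pose to reach, as a shift and turn from the pose commanded when the call began; what a row does not reach only later rows make up. A row lasts 1/10 s, in which the tool goes at most 50 mm and 8.59 degrees, less where a joint would pass 70% of its speed; a pose out of reach is approached as far as the arm can. A call with a gripper value outside its range is refused whole. The fingers move at their own pace and stop on an object; FORCE is the grip in N (left out, the last holds). Time passes only in rows, so rows that repeat a pose let the fingers close. It gives the time, the measured TCP pose, the force and the opening at its end, in the units of the state.
- get_obs(): the state, without advancing time (a new reading comes with each control period).
- read_camera(name): name is "side" or "top"; returns a dict with "pixels" (420x560x3 uint8, blue, green, red), "range_z" (420x560 float32, m along the optical axis (not along the pixel's ray), 0 where there is no reading), "camera_matrix" (3x3 intrinsics, pixels), "cam_to_world" (4x4, takes a point from camera to world coordinates). Camera axes: x right, y down, z forward; pixel columns grow to the right and rows downward; lengths in m; the calibration is good to about 2 mm. A picture is of the moment at which its call begins.
- hand_in(): hands the job in, once; it reports no verdict.
Trained networks look in the newest picture that a camera, given by its name, has taken for a name from the list of things; names that differ only in an ending like _2 or _b are one class to them, and where a whole thing is asked for, a point or a joint stands for the part that bears it (a point fixed in the world has none). Each returns a list of dicts, best first, with "conf" (0 to 1); they miss things now and then, are a little off and sometimes report something else, mostly with a low value. They report only what shows in the picture. A call takes as long as a camera call. They do not tell look-alikes from the thing itself.
- spot_in(camera, label): "box" ([centre column, centre row, width, height] in pixels, round what is visible of it).
- cut_out(camera, label): "mask" (420x560 bool, what is visible of it) and "box" ([centre column, centre row, width, height] in pixels, round what is visible of it).
The state is a dict: "t": time; "q": joint angles; "joint_vel": joint speeds; "joint_torque": joint torques, N m; "eef_pos": TCP position; "tool_rot": TCP orientation; "contact_force": force on the tool from outside, world axes, zero at the start; "torque": the same for the moment, N m; "gripper_width": opening from 0.0 (shut) to 1.0 (fully open).
Only numpy, scipy, OpenCV 4.12 (cv2) and the standard library are available. Lean on these libraries where they do the work, as an engineer would, in place of code of your own. Each camera call takes 0.05 s, during which the arm holds its last target. There are 200 camera calls.

## Working session

There is one attempt and no reset: what is moved stays moved. The work goes in short steps, Python scripts to look and compute and a shell command to move; the robot and the scene stay as the last step left them, time stands still between calls to the robot, and variables do not carry over. Pictures are saved under pics/ and viewed, about 8 in all and at most 12, crops included, and the job is handed in when it is done.

```bash
ls; mkdir -p pics; cat > h.py <<'E'
import numpy as np, cv2
from station import *
def pts(c):
    z=c["range_z"];K=c["camera_matrix"];v,u=np.mgrid[0:z.shape[0],0:z.shape[1]]
    p=np.stack([(u-K[0,2])/K[0,0]*z,(v-K[1,2])/K[1,1]*z,z],-1)
    T=c["cam_to_world"];w=p@T[:3,:3].T+T[:3,3];w[z==0]=np.nan;return w
E
python3 - <<'E'
from h import *
print(get_obs(),tcp_to_tips)
for n in("top","side"):
    c=read_camera(n);cv2.imwrite(f"pics/{n}0.png",c["pixels"]);w=pts(c)
    print(n,c["cam_to_world"].round(3).tolist(),c["camera_matrix"].round(1).tolist())
    for l in("blade_mid","block","facer","clamp","back_stop"):
        for d in cut_out(n,l)[:3]:
            m=d["mask"];print(l,round(d["conf"],2),np.round(d["box"]),np.nanmedian(w[m],0).round(3),np.nanmin(w[m],0).round(3),np.nanmax(w[m],0).round(3))
E
cd pics; python3 -c "
import cv2,numpy as np
a=cv2.imread('top0.png');b=cv2.imread('side0.png');cv2.imwrite('s0.png',cv2.resize(np.vstack([a,b]),(400*1,600)))"
```

```text
pics
{'t': 0.0, 'q': array([ 1.12590454,  0.47781632,  0.02231744,  1.55646284, -0.01149888,
        1.10928815, -0.08310368]), 'joint_vel': array([ 0.00024232,  0.00101445,  0.00073144, -0.00100875,  0.00075469,
        0.0010226 , -0.00182835]), 'joint_torque': array([-6.35678080e-04, -5.96458375e+01,  1.60796173e+00, -2.81204921e+01,
        1.25232138e-02,  9.45267297e-03, -1.32331607e-05]), 'eef_pos': array([ 0.22284978, -0.63648704,  0.21340963]), 'tool_rot': array([-0.11789063, -0.69694804, -0.11915966,  0.69725619]), 'contact_force': array([-0.65207842, -0.46168159, -0.25490966]), 'torque': array([-0.01327472, -0.01532552,  0.01235372]), 'gripper_width': 1.0000376838119303} 0.019
top [[-0.04, -0.978, 0.204, 0.317], [-0.999, 0.04, -0.008, 0.089], [-0.0, -0.204, -0.979, 1.167], [0.0, 0.0, 0.0, 1.0]] [[473.3, 0.0, 275.9], [0.0, 473.3, 214.0], [0.0, 0.0, 1.0]]
blade_mid 0.85 [186. 227.  25.  38.] [0.535 0.295 0.031] [ 0.491  0.268 -0.001] [0.582 0.327 0.039]
blade_mid 0.83 [143. 224.  38.  28.] [0.551 0.419 0.005] [ 0.519  0.372 -0.003] [0.584 0.463 0.012]
blade_mid 0.8 [131. 293
[... 556 characters left out ...]
blade_mid 0.76 [205. 199.  30.  10.] [0.548 0.41  0.002] [ 0.516  0.316 -0.005] [0.581 0.467 0.031]
blade_mid 0.67 [176. 230.  27.  16.] [0.402 0.299 0.002] [ 0.359  0.256 -0.003] [0.447 0.35  0.006]
block 0.6 [217. 216.  25.  12.] [0.52  0.288 0.008] [ 0.487  0.275 -0.003] [0.559 0.313 0.018]
facer 0.87 [345. 250. 165.  83.] [ 0.635 -0.056  0.029] [ 0.484 -0.152 -0.755] [2.204 0.789 0.106]
facer 0.53 [292. 328.  25.  30.] [ 0.401 -0.184  0.047] [ 0.384 -0.199 -0.001] [ 0.428 -0.153  0.053]
clamp 0.54 [286. 250.  16.  23.] [ 0.498 -0.042  0.1  ] [ 0.487 -0.048  0.056] [ 0.523 -0.024  0.105]
back_stop 0.23 [344. 250. 162.  76.] [ 0.636 -0.056  0.029] [ 0.484 -0.152 -0.761] [2.204 0.806 0.106]
```

```bash
cd pics; python3 -c "
import cv2,numpy as np
a=cv2.imread('top0.png')[40:380,60:460];b=cv2.imread('side0.png')[150:400,100:500]
cv2.imwrite('s0.png',np.vstack([cv2.resize(a,(400,340)),cv2.resize(b,(400,250))]))
cv2.imwrite('s1.png',cv2.resize(a,(706,600),interpolation=cv2.INTER_CUBIC))
cv2.imwrite('s2.png',cv2.resize(b,(800,500),interpolation=cv2.INTER_CUBIC))"
```

```text
(no output)
```

View pics/s1.png

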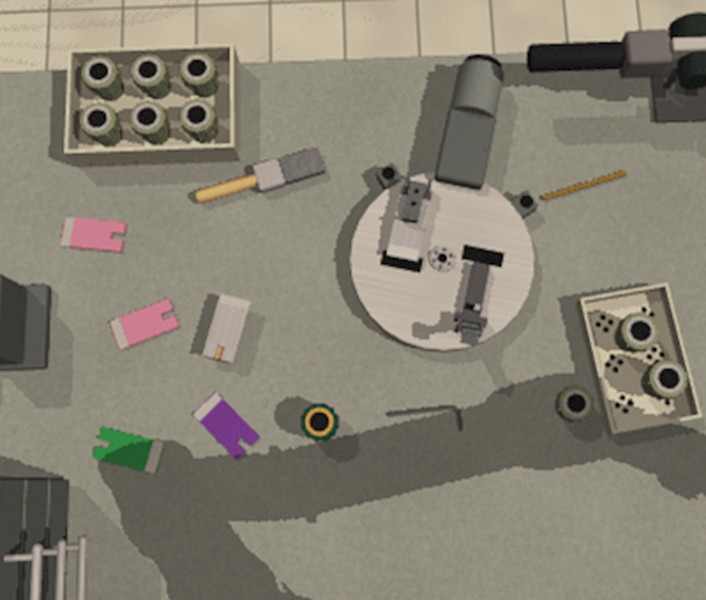

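View pics/s2.png

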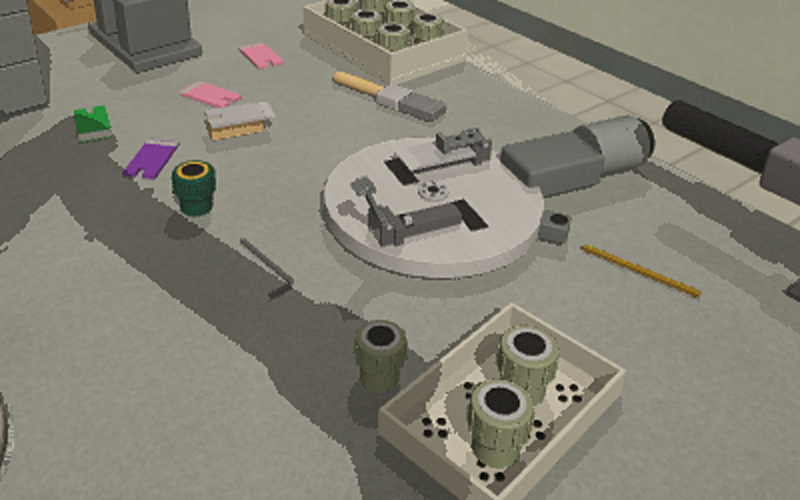

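```bash
cat > m.py <<'E'
from h import *
from scipy.spatial.transform import Rotation as R
W=[];C=[]
for n in("top","side"):
    c=read_camera(n);w=pts(c);w[~np.isfinite(w)]=9;cv2.imwrite(f"pics/{n}1.png",c["pixels"])
    # blade
    s=(abs(w[...,0]-.535)<.07)&(abs(w[...,1]-.295)<.07)&(w[...,2]>.024)&(w[...,2]<.04)
    r=cv2.minAreaRect(w[s][:,:2].astype(np.float32)*1000);print(n,"blade",s.sum(),r,np.median(w[s],0).round(4))
    d=(abs(w[...,0]-.64)<.16)&(abs(w[...,1]+.01)<.16)&(w[...,2]>.027)&(w[...,2]<.033)
    p=w[d][:,:2];cc,rr=cv2.minEnclosingCircle(p.astype(np.float32)*1000);print("disc",d.sum(),np.median(w[d][:,2]),cc,rr)
    mm=(w[...,2]>.045)&(w[...,2]<.08)&(np.hypot(w[...,0]-cc[0]/1e3,w[...,1]-cc[1]/1e3)>.135)&(w[...,0]>.7)&(w[...,0]<.92)&(abs(w[...,1]+.03)<.15)
    r=cv2.minAreaRect(w[mm][:,:2].astype(np.float32)*1000);print("motor",r)
    o=np.array(cc)/1e3
    b=(np.hypot(*(np.moveaxis(w[...,:2]-o,-1,0)))<.13)&(w[...,2]>.036)&(w[...,2]<.2)
    np.save(n+"_b.npy",np.c_[w[b],c["pixels"][b]])
o=get_obs();M=R.from_quat(o["tool_rot"][[1,2,3,0]]).as_matrix();print(M.round(3))
E
python3 m.py
```

```text
top blade 661 ((536.7380981445312, 295.99493408203125), (46.0850830078125, 90.77027893066406), 73.4834213256836) [0.5351 0.295  0.0306]
disc 5728 0.030213804188920168 (640.4402465820312, -10.878482818603516) 147.58018493652344
motor ((842.25830078125, -64.16107177734375), (69.62964630126953, 151.8247833251953), 75.51351165771484)
side blade 290 ((532.7489624023438, 295.6405334472656), (50.35683059692383, 91.15081787109375), 75.64631652832031) [0.5309 0.292  0.0284]
disc 3720 0.028304686419844405 (651.174072265625, -21.725961685180664) 163.0650634765625
motor ((845.6069946289062, -66.94212341308594), (70.44429016113281, 137.5869140625), 76.35796356201172)
[[ 0.     0.33  -0.944]
 [-0.    -0.944 -0.33 ]
 [-1.     0.     0.   ]]
```

```bash
cat > f.py <<'E'
from h import *
from scipy.optimize import least_squares as LS
c=read_camera("top");w=pts(c);w[~np.isfinite(w)]=9;px=c["pixels"]
d=((abs(w[...,0]-.64)<.16)&(abs(w[...,1]+.01)<.16)&(w[...,2]>.025)&(w[...,2]<.12)).astype(np.uint8)
n,l,s,_=cv2.connectedComponentsWithStats(d,connectivity=4);m=(l==1+s[1:,4].argmax()).astype(np.uint8)
ct=max(cv2.findContours(m,0,cv2.CHAIN_APPROX_NONE)[0],key=len)[:,0];P=w[ct[:,1],ct[:,0]];P=P[P[:,2]<.035]
r=LS(lambda q:np.hypot(P[:,0]-q[0],P[:,1]-q[1])-.1295,[.64,-.01],loss="soft_l1",f_scale=.001).x
print("centre",r,len(P))
a=np.radians(-14.5);A=np.array([[np.cos(a),np.sin(a)],[-np.sin(a),np.cos(a)]])
f=(w[...,:2]-r)@A.T
for sg in(1,-1):   # empty, complete
    g=f*sg
    b=(w[...,2]>.039)&(w[...,2]<.047)&(abs(g[...,1]+.055)<.03)&(abs(g[...,0])<.06)
    print(sg,"bed pts",b.sum(),cv2.minAreaRect((f[b]*1000).astype(np.float32)))
# orthographic resample of the empty seat: sample world points at z=.051 into the image, 0.5mm/px
T=np.linalg.inv(c["cam_to_world"]);K=c["camera_matrix"]
def warp(z,x0=-.09,x1=.07,y0=-.10,y1=-.01,s=.00025):
    xs=np.arange(x1,x0,-s);ys=np.arange(y1,y0,-s);X,Y=np.meshgrid(xs,ys,indexing="ij")
    q=np.stack([X,Y],-1)@A+r;q=np.concatenate([q,np.full(q.shape[:2]+(1,),z)],-1)
    k=(q@T[:3,:3].T+T[:3,3])@K.T;uv=(k[...,:2]/k[...,2:]).astype(np.float32)
    return cv2.remap(px,uv[...,0],uv[...,1],cv2.INTER_CUBIC)
im=np.hstack([warp(.044),warp(.051)])
for j in(0,1):
    for i in range(9): cv2.line(im,(j*360+40*i+20,0),(j*360+40*i+20,8),(0,0,255),1)
for i in range(16): cv2.line(im,(0,40*i),(8,40*i),(0,0,255),1)
cv2.imwrite("pics/seat.png",im[:600])
# point list along
g=f;b=(abs(g[...,1]+.055)<.03)&(abs(g[...,0])<.1)&(w[...,2]>.048)&(w[...,2]<.2)
q=np.c_[g[b],w[b][:,2:]]*1000;q=q[q[:,0].argsort()]
print(q.round(0).astype(int).tolist())
E
python3 f.py
```

```text
centre [ 0.6236762  -0.00755797] 292
1 bed pts 197 ((-13.15005111694336, -57.984230041503906), (33.39818572998047, 95.7680435180664), 77.34021759033203)
-1 bed pts 98 ((21.463279724121094, 54.85834503173828), (43.57914733886719, 74.37773132324219), 89.54798126220703)
[[-100, -72, 60], [-100, -44, 68], [-99, -38, 58], [-99, -40, 57], [-98, -56, 70], [-98, -37, 61], [-97, -71, 59], [-97, -40, 61], [-96, -47, 65], [-96, -44, 62], [-96, -61, 65], [-96, -59, 62], [-96, -69, 59], [-95, -49, 62], [-95, -71, 60], [-95, -51, 63], [-95, -37, 60], [-94, -73, 58], [-94, -42, 60], [-94, -64, 58], [-94, -56, 62], [-94, -40, 55], [-94, -44, 60], [-93, -54, 57], [-93, -46, 60], [-93, -66, 56], [-93, -49, 62], [-93, -68, 58], [-93, -58, 59], [-92, -71, 57], [-92, -51, 60], [-92, -61, 58], [-92, -37, 56], [-92, -53, 61], [-92, -39, 57], [-91, -63, 58], [-91, -65, 59], [-91, -56, 60], [-91, -44, 59], [-91, -41, 56], [-91, -73, 53], [-90, -70, 60], [-90, -72, 62], [-90, -46, 57], [-90, -60, 59], [-90, -68, 55], [-90, -50, 61], [-89, -36, 56], [-89, -39, 58], [-89, -58, 54], [-89, -48, 56], [-89, -41, 58
[... 1077 characters left out ...]
78, -61, 51], [-78, -76, 53], [-78, -52, 51], [-78, -56, 55], [-77, -74, 49], [-77, -54, 52], [-77, -44, 54], [-77, -64, 50], [-77, -46, 54], [-77, -36, 56], [-77, -68, 51], [-76, -34, 51], [-76, -59, 51], [-76, -71, 52], [-76, -49, 53], [-68, -62, 52], [-68, -64, 53], [-68, -60, 48], [-68, -52, 52], [-67, -57, 53], [-66, -59, 52], [-66, -61, 51], [-65, -64, 52], [-64, -44, 49], [-64, -56, 49], [-63, -59, 49], [-63, -61, 51], [-62, -64, 48], [-61, -60, 55], [-61, -58, 52], [-60, -63, 52], [-59, -43, 48], [-55, -62, 49], [-47, -53, 49], [-46, -56, 49], [-40, -49, 49], [-38, -44, 48], [-34, -66, 48], [-30, -45, 48], [-27, -49, 48], [-23, -56, 48], [-18, -53, 48], [-17, -58, 48], [-6, -63, 49]]
```

View pics/seat.png

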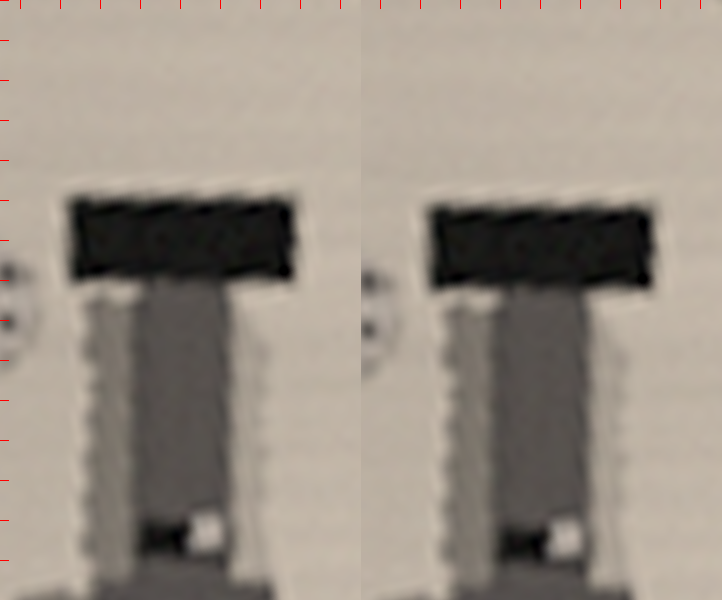

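Three kinds of look-alike blade lie on the bench: pinks at crop (94,235) and (144,323), green (127,450), purple (226,425). The grey steel one on the wooden block at crop (227,328), or (189,226) in the full picture, fits the description, with its notch toward the robot. In the seat view, the pin's square is at about 5.5 mm to the −y side of the bed's centre line.

```bash
python3 -m jog '[{"gripper":0,"dx":0.3,"dy":0.44,"rz":72},{"gripper":0,"dx":0.3,"dy":0.44,"rz":72},{"gripper":0,"dx":0.3,"dy":0.44,"rz":72},{"gripper":0,"dx":0.3,"dy":0.44,"rz":72},{"gripper":0,"dx":0.3,"dy":0.44,"rz":72},{"gripper":0,"dx":0.3,"dy":0.44,"rz":72},{"gripper":0,"dx":0.3,"dy":0.44,"rz":72},{"gripper":0,"dx":0.3,"dy":0.44,"rz":72},{"gripper":0,"dx":0.3,"dy":0.44,"rz":72},{"gripper":0,"dx":0.3,"dy":0.44,"rz":72}]' 30
python3 - <<'E'
import cv2,numpy as np
a=cv2.imread('pics/top1.png')[195:260,155:225];b=cv2.imread('pics/side1.png')[190:240,190:250]
cv2.imwrite('pics/blade.png',np.hstack([cv2.resize(a,(400,370),interpolation=2),cv2.resize(b,(400,370),interpolation=2)]))
E
```

```text
$[0]: bad value
```

View pics/blade.png

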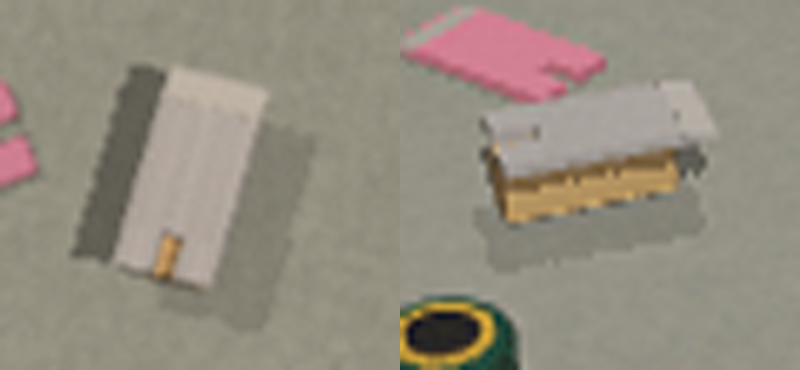

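The enlarged crop shows the grey blade on the wooden block. Its bevel is up at the far end (about (215,90)) and the notch, with wood showing through, is at the near end (168,255). The move was refused, so I'll give every key.

```bash
python3 -m jog '[{"gripper":0.0,"dx":0.05,"dy":0.05,"dz":0.0,"rx":0.0,"ry":0.0,"rz":8.0},{"gripper":0.0,"dx":0.3,"dy":0.44,"dz":0.0,"rx":0.0,"ry":0.0,"rz":72.0},{"gripper":0.0,"dx":0.3,"dy":0.44,"dz":0.0,"rx":0.0,"ry":0.0,"rz":72.0},{"gripper":0.0,"dx":0.3,"dy":0.44,"dz":0.0,"rx":0.0,"ry":0.0,"rz":72.0},{"gripper":0.0,"dx":0.3,"dy":0.44,"dz":0.0,"rx":0.0,"ry":0.0,"rz":72.0},{"gripper":0.0,"dx":0.3,"dy":0.44,"dz":0.0,"rx":0.0,"ry":0.0,"rz":72.0},{"gripper":0.0,"dx":0.3,"dy":0.44,"dz":0.0,"rx":0.0,"ry":0.0,"rz":72.0},{"gripper":0.0,"dx":0.3,"dy":0.44,"dz":0.0,"rx":0.0,"ry":0.0,"rz":72.0},{"gripper":0.0,"dx":0.3,"dy":0.44,"dz":0.0,"rx":0.0,"ry":0.0,"rz":72.0},{"gripper":0.0,"dx":0.3,"dy":0.44,"dz":0.0,"rx":0.0,"ry":0.0,"rz":72.0}]' 30
```

```text
t: 1.75
eef_pos: [0.5056, -0.2236, 0.2148]
tool_rot: [0.506, 0.494, 0.506, -0.494]
contact_force: [0.4, -0.7, -0.3]
gripper_width: 1.0
```

```bash
python3 -m jog '[{"gripper":0.0,"dx":0.031,"dy":0.52,"dz":0.0,"rx":0.0,"ry":0.0,"rz":72.0},{"gripper":0.0,"dx":0.031,"dy":0.52,"dz":0.0,"rx":0.0,"ry":0.0,"rz":72.0},{"gripper":0.0,"dx":0.031,"dy":0.52,"dz":0.0,"rx":0.0,"ry":0.0,"rz":72.0},{"gripper":0.0,"dx":0.031,"dy":0.52,"dz":0.0,"rx":0.0,"ry":0.0,"rz":72.0},{"gripper":0.0,"dx":0.031,"dy":0.52,"dz":0.0,"rx":0.0,"ry":0.0,"rz":72.0},{"gripper":0.0,"dx":0.031,"dy":0.52,"dz":0.0,"rx":0.0,"ry":0.0,"rz":72.0},{"gripper":0.0,"dx":0.031,"dy":0.52,"dz":0.0,"rx":0.0,"ry":0.0,"rz":72.0},{"gripper":0.0,"dx":0.031,"dy":0.52,"dz":0.0,"rx":0.0,"ry":0.0,"rz":72.0},{"gripper":0.0,"dx":0.031,"dy":0.52,"dz":0.0,"rx":0.0,"ry":0.0,"rz":72.0},{"gripper":0.0,"dx":0.031,"dy":0.52,"dz":-0.02,"rx":0.0,"ry":0.0,"rz":72.0}]'
cat > st.py <<'E'
import sys;from h import *
from scipy.spatial.transform import Rotation as R
o=get_obs();M=R.from_quat(o["tool_rot"][[1,2,3,0]]).as_matrix();p=o["eef_pos"]
print("t",round(o["t"],2),"tcp",p.round(4),"yaw_y",round(np.degrees(np.arctan2(M[1,1],M[0,1])),2),"down",M[:,0].round(3),"F",o["contact_force"].round(1),"T",o["torque"].round(2),"w",round(o["gripper_width"],3),"q7",o["q"].round(2)[6])
a=np.radians(-14.5);C=np.array([.5357,-.0421]);d=p[:2]-C;f=o["contact_force"]
print("tcp in seat mm",np.round(1e3*np.array([d@[np.cos(a),np.sin(a)],d@[-np.sin(a),np.cos(a)],p[2]-.044]),1),"Fseat",round(f[:2]@[np.cos(a),np.sin(a)],1),round(f[:2]@[-np.sin(a),np.cos(a)],1))
E
python3 st.py
```

```text
t: 2.75
eef_pos: [0.5356, 0.2748, 0.2024]
tool_rot: [0.701, 0.103, 0.699, -0.102]
contact_force: [1.2, 0.4, -0.1]
gripper_width: 1.001
t 2.75 tcp [0.5356 0.2748 0.2024] yaw_y 73.34 down [ 0.003  0.002 -1.   ] F [ 1.2  0.4 -0.1] T [ 0.03 -0.04  0.03] w 1.001 q7 0.38
tcp in seat mm [-79.5 306.7 158.4] Fseat 1.0 0.7
```

```bash
python3 -m jog '[{"gripper":0.0,"dx":0.0,"dy":0.0,"dz":-0.05,"rx":0.0,"ry":0.0,"rz":0.0},{"gripper":0.0,"dx":0.0,"dy":0.0,"dz":-0.1,"rx":0.0,"ry":0.0,"rz":0.0},{"gripper":0.0,"dx":0.0,"dy":0.0,"dz":-0.1,"rx":0.0,"ry":0.0,"rz":0.0},{"gripper":0.0,"dx":0.0,"dy":0.0,"dz":-0.1,"rx":0.0,"ry":0.0,"rz":0.0},{"gripper":0.0,"dx":0.0,"dy":0.0,"dz":-0.1,"rx":0.0,"ry":0.0,"rz":0.0}]' >/dev/null; python3 st.py
```

```text
t 3.25 tcp [0.5361 0.2731 0.1038] yaw_y 73.25 down [ 0.004  0.002 -1.   ] F [-0.1  0.2  0.6] T [-0.07  0.04  0.01] w 1.001 q7 0.3
tcp in seat mm [-78.6 305.2  59.8] Fseat -0.1 0.1
```

```bash
python3 -m jog '[{"gripper":0.0,"dx":0.0,"dy":0.023,"dz":0.0,"rx":0.0,"ry":0.0,"rz":0.0},{"gripper":0.0,"dx":0.0,"dy":0.023,"dz":-0.03,"rx":0.0,"ry":0.0,"rz":0.0},{"gripper":0.0,"dx":0.0,"dy":0.023,"dz":-0.05,"rx":0.0,"ry":0.0,"rz":0.0},{"gripper":0.0,"dx":0.0,"dy":0.023,"dz":-0.067,"rx":0.0,"ry":0.0,"rz":0.0},{"gripper":0.0,"dx":0.0,"dy":0.023,"dz":-0.067,"rx":0.0,"ry":0.0,"rz":0.0},{"gripper":0.0,"dx":0.0,"dy":0.023,"dz":-0.067,"rx":0.0,"ry":0.0,"rz":0.0}]' >/dev/null; python3 st.py
python3 -m jog '[{"gripper":1.0,"dx":0.0,"dy":0.0,"dz":0.0,"rx":0.0,"ry":0.0,"rz":0.0},{"gripper":1.0,"dx":0.0,"dy":0.0,"dz":0.0,"rx":0.0,"ry":0.0,"rz":0.0},{"gripper":1.0,"dx":0.0,"dy":0.0,"dz":0.0,"rx":0.0,"ry":0.0,"rz":0.0},{"gripper":1.0,"dx":0.0,"dy":0.0,"dz":0.0,"rx":0.0,"ry":0.0,"rz":0.0},{"gripper":1.0,"dx":0.0,"dy":0.0,"dz":0.0,"rx":0.0,"ry":0.0,"rz":0.0},{"gripper":1.0,"dx":0.0,"dy":0.0,"dz":0.0,"rx":0.0,"ry":0.0,"rz":0.0},{"gripper":1.0,"dx":0.0,"dy":0.0,"dz":0.0,"rx":0.0,"ry":0.0,"rz":0.0},{"gripper":1.0,"dx":0.0,"dy":0.0,"dz":0.0,"rx":0.0,"ry":0.0,"rz":0.0}]' 40 >/dev/null; python3 st.py
```

```text
t 3.85 tcp [0.5353 0.2955 0.0352] yaw_y 73.26 down [ 0.002  0.001 -1.   ] F [ 0.3 -0.1 -0.3] T [-0.02  0.01 -0.  ] w 0.999 q7 0.21
tcp in seat mm [-84.9 326.7  -8.8] Fseat 0.3 0.0
t 4.65 tcp [0.5344 0.2951 0.0338] yaw_y 73.3 down [-0. -0. -1.] F [-0.4 -0.8 -0.8] T [0.01 0.03 0.01] w 0.001 q7 0.21
tcp in seat mm [-85.7 326.2 -10.2] Fseat -0.2 -0.9
```

```bash
python3 - <<'E'
from h import *
c=read_camera("side");d=read_camera("top")
cv2.imwrite("pics/miss.png",np.hstack([cv2.resize(d["pixels"][180:280,130:230],(400,400),interpolation=2),cv2.resize(c["pixels"][150:250,160:260],(400,400),interpolation=2)]))
E
```

```text
(no output)
```

View pics/miss.png

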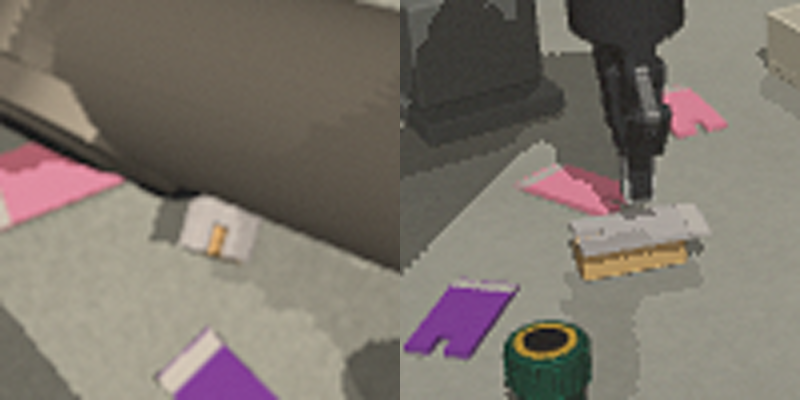

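The left panel shows the arm covering the blade. The right panel shows the closed fingertips at about (640,200), at or just behind the blade's top rear edge. The blade is still on its block, so the grasp missed. I'll check where the tip is in depth.

```bash
python3 - <<'E'
from h import *
c=read_camera("side");w=pts(c);T=np.linalg.inv(c["cam_to_world"]);K=c["camera_matrix"]
def pr(p): k=K@(T[:3,:3]@np.array(p)+T[:3,3]);return (k[:2]/k[2]).round(1)
p=get_obs()["eef_pos"];print("tcp px",pr(p),"tip",pr(p-[0,0,.019]),"mid",pr([.5365,.296,.0285]))
for v in range(180,212,2): print(v,[tuple((w[v,u]*1e3).round(0)) for u in(217,220,223)])
w[~np.isfinite(w)]=9
s=(abs(w[...,0]-.535)<.07)&(abs(w[...,1]-.295)<.07)&(w[...,2]>.024)&(w[...,2]<.04)
print(cv2.minAreaRect(w[s][:,:2].astype(np.float32)*1000),np.median(w[s],0))
E
```

```text
tcp px [219.8 204.1] tip [220.2 210.1] mid [220.4 205.5]
180 [(np.float64(509.0), np.float64(254.0), np.float64(131.0)), (np.float64(510.0), np.float64(241.0), np.float64(135.0)), (np.float64(517.0), np.float64(237.0), np.float64(135.0))]
182 [(np.float64(508.0), np.float64(253.0), np.float64(125.0)), (np.float64(512.0), np.float64(244.0), np.float64(128.0)), (np.float64(518.0), np.float64(240.0), np.float64(128.0))]
184 [(np.float64(512.0), np.float64(261.0), np.float64(115.0)), (np.float64(515.0), np.float64(251.0), np.float64(118.0)), (np.float64(524.0), np.float64(251.0), np.float64(116.0))]
186 [(np.float64(511.0), np.float64(260.0), np.float64(110.0)), (np.float64(524.0), np.float64(267.0), np.float64(104.0)), (np.float64(529.0), np.float64(261.0), np.float64(105.0))]
188 [(np.float64(512.0), np.float64(263.0), np.float64(103.0)), (np.float64(523.0), np.float64(266.0), np.float64(99.0)), (np.float64(530.0), np.float64(264.0), np.float64(97.0))]
190 [(np.float64(522.0), np.float64(283.0), np.float64(86.0)), (np.float64(531.0), np.float64(281.0), np.float64(84.0)), (np.float64(54
[... 1268 characters left out ...]
4(297.0), np.float64(30.0))]
206 [(np.float64(526.0), np.float64(297.0), np.float64(30.0)), (np.float64(534.0), np.float64(293.0), np.float64(29.0)), (np.float64(541.0), np.float64(290.0), np.float64(28.0))]
208 [(np.float64(522.0), np.float64(289.0), np.float64(29.0)), (np.float64(527.0), np.float64(281.0), np.float64(31.0)), (np.float64(534.0), np.float64(278.0), np.float64(29.0))]
210 [(np.float64(515.0), np.float64(276.0), np.float64(30.0)), (np.float64(524.0), np.float64(277.0), np.float64(27.0)), (np.float64(530.0), np.float64(272.0), np.float64(27.0))]
((533.2844848632812, 294.95819091796875), (50.17920684814453, 90.32755279541016), 73.2047348022461) [0.53128604 0.29140358 0.02846087]
```

```bash
python3 -m jog '[{"gripper":0.0,"dx":0.0,"dy":0.0,"dz":0.0,"rx":0.0,"ry":0.0,"rz":0.0},{"gripper":0.0,"dx":0.0,"dy":0.0,"dz":0.0,"rx":0.0,"ry":0.0,"rz":0.0},{"gripper":0.0,"dx":0.0,"dy":0.0,"dz":0.0,"rx":0.0,"ry":0.0,"rz":0.0},{"gripper":0.0,"dx":0.0,"dy":0.0,"dz":0.0,"rx":0.0,"ry":0.0,"rz":0.0},{"gripper":0.0,"dx":0.0,"dy":0.0,"dz":0.0,"rx":0.0,"ry":0.0,"rz":0.0},{"gripper":0.0,"dx":0.0,"dy":0.0,"dz":-0.005,"rx":0.0,"ry":0.0,"rz":0.0},{"gripper":0.0,"dx":0.0,"dy":0.0,"dz":-0.01,"rx":0.0,"ry":0.0,"rz":0.0},{"gripper":0.0,"dx":0.0,"dy":0.0,"dz":-0.015,"rx":0.0,"ry":0.0,"rz":0.0},{"gripper":0.0,"dx":0.0,"dy":0.0,"dz":-0.015,"rx":0.0,"ry":0.0,"rz":0.0},{"gripper":0.0,"dx":0.0,"dy":0.0,"dz":-0.015,"rx":0.0,"ry":0.0,"rz":0.0}]' >/dev/null; python3 st.py
python3 - <<'E'
from h import *
print(tcp_to_tips)
o=get_obs()
for n in("side","top"):
    c=read_camera(n);w=pts(c);p=o["eef_pos"]
    T=np.linalg.inv(c["cam_to_world"]);K=c["camera_matrix"];k=K@(T[:3,:3]@p+T[:3,3]);print(n,"tcp px",(k[:2]/k[2]).round(1))
    if n=="side": cv2.imwrite("pics/open.png",cv2.resize(c["pixels"][130:240,160:290],(780,600),interpolation=2))
    # arm points near the tool axis: in a vertical cylinder
    s=(np.hypot(w[...,0]-p[0],w[...,1]-p[1])<.06)&(w[...,2]>.034)&(w[...,2]<.2)
    print(n,s.sum(),"lowest z",np.sort(w[s][:,2])[:12].round(3))
E
```

```text
t 5.8 tcp [0.5342 0.2951 0.0185] yaw_y 73.3 down [-0.001 -0.    -1.   ] F [-0.3 -0.5 -0.1] T [-0.02  0.02 -0.01] w 1.002 q7 0.2
tcp in seat mm [-85.9 326.1 -25.5] Fseat -0.2 -0.5
0.019
side tcp px [220. 209.]
side 791 lowest z [0.046 0.047 0.047 0.047 0.047 0.047 0.048 0.048 0.048 0.049 0.049 0.049]
top tcp px [188.8 226.5]
top 49 lowest z [0.034 0.034 0.034 0.034 0.034 0.035 0.035 0.035 0.035 0.035 0.036 0.036]
```

View pics/open.png

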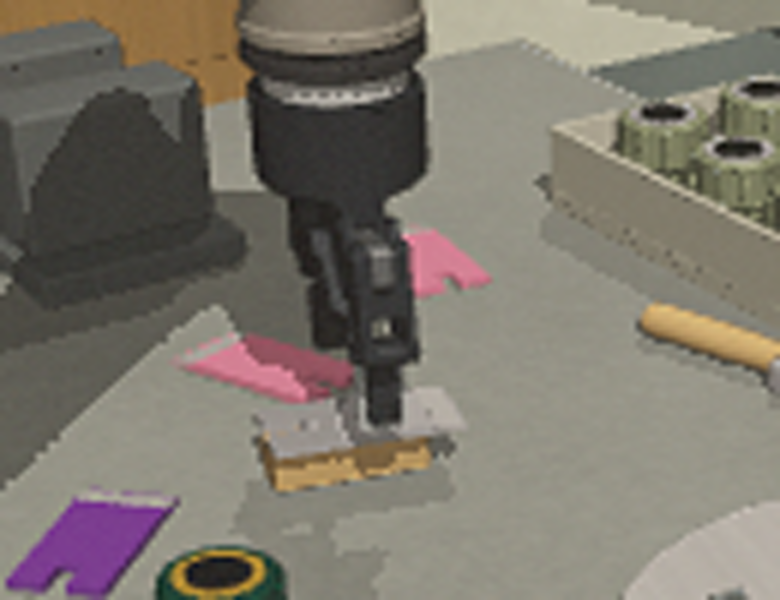

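The open fingertips, at crop (385,420), are still about 15 mm above the blade. The camera puts the real tool about 34 mm above the height the state reports, and x and y agree. I'll go by the camera height and lower 20 mm more.

```bash
python3 -m jog '[{"gripper":0.0,"dx":0.0,"dy":0.0,"dz":-0.005,"rx":0.0,"ry":0.0,"rz":0.0},{"gripper":0.0,"dx":0.0,"dy":0.0,"dz":-0.01,"rx":0.0,"ry":0.0,"rz":0.0},{"gripper":0.0,"dx":0.0,"dy":0.0,"dz":-0.015,"rx":0.0,"ry":0.0,"rz":0.0},{"gripper":0.0,"dx":0.0,"dy":0.0,"dz":-0.02,"rx":0.0,"ry":0.0,"rz":0.0},{"gripper":0.0,"dx":0.0,"dy":0.0,"dz":-0.02,"rx":0.0,"ry":0.0,"rz":0.0},{"gripper":0.0,"dx":0.0,"dy":0.0,"dz":-0.02,"rx":0.0,"ry":0.0,"rz":0.0}]' >/dev/null; python3 st.py
python3 - <<'E'
from h import *
c=read_camera("side");w=pts(c);p=get_obs()["eef_pos"]
s=(np.hypot(w[...,0]-p[0],w[...,1]-p[1])<.07)&(w[...,2]>.034)&(w[...,2]<.07)
v,u=np.where(s);q=np.c_[u,v,w[s]*1e3].round(0).astype(int)
for cc in range(u.min(),u.max()+1): 
    k=q[q[:,0]==cc]
    if len(k): print(k[k[:,4].argmin()],end="")
# all pixels column through near finger
for vv in range(196,216): print(vv,(w[vv,224]*1e3).round(0),(w[vv,226]*1e3).round(0))
E
```

```text
t 6.5 tcp [ 0.5342  0.2951 -0.0014] yaw_y 73.3 down [-0. -0. -1.] F [ 1.2  0.4 -0.3] T [ 0.01  0.01 -0.03] w 1.0 q7 0.18
tcp in seat mm [-85.8 326.1 -45.4] Fseat 1.0 0.7
[212 196 536 341  39][213 197 539 341  35][214 197 541 339  35][215 197 543 337  36][216 196 547 338  37][217 197 548 335  35][218 190 553 335  55][219 208 511 258  46][220 213 509 251  35][221 212 512 250  37][222 213 513 247  35][223 213 515 245  36][224 213 516 241  37][225 213 519 241  36][226 213 522 242  35][227 211 529 247  36]196 [603. 392.  -3.] [529. 248.  81.]
197 [598. 383.  -1.] [528. 246.  79.]
198 [522. 246.  78.] [524. 240.  80.]
199 [515. 234.  83.] [519. 231.  83.]
200 [511. 227.  84.] [516. 225.  83.]
201 [511. 227.  81.] [514. 223.  81.]
202 [510. 227.  78.] [514. 224.  78.]
203 [510. 226.  76.] [515. 225.  74.]
204 [518. 242.  63.] [523. 240.  63.]
205 [519. 244.  59.] [522. 238.  60.]
206 [518. 242.  57.] [523. 241.  56.]
207 [519. 243.  53.] [523. 241.  53.]
208 [518. 242.  51.] [521. 238.  52.]
209 [517. 242.  48.] [523. 241.  47.]
210 [518. 244.  44.] [522. 240.  44.]
211 [520. 247.  39.] [521. 239.  42.]
212 [517. 242.  39.] [522. 241.  38.]
213 [516. 241.  37.] [522. 242.  35.]
214 [518. 245.  31.] [526. 248.  27.]
215 [539. 284.   2.] [543. 280.   3.]
```

```bash
python3 -m jog '[{"gripper":1.0,"dx":0.002,"dy":0.001,"dz":0.0,"rx":0.0,"ry":0.0,"rz":0.0},{"gripper":1.0,"dx":0.002,"dy":0.001,"dz":0.0,"rx":0.0,"ry":0.0,"rz":0.0},{"gripper":1.0,"dx":0.002,"dy":0.001,"dz":0.0,"rx":0.0,"ry":0.0,"rz":0.0},{"gripper":1.0,"dx":0.002,"dy":0.001,"dz":0.0,"rx":0.0,"ry":0.0,"rz":0.0},{"gripper":1.0,"dx":0.002,"dy":0.001,"dz":0.0,"rx":0.0,"ry":0.0,"rz":0.0},{"gripper":1.0,"dx":0.002,"dy":0.001,"dz":0.0,"rx":0.0,"ry":0.0,"rz":0.0},{"gripper":1.0,"dx":0.002,"dy":0.001,"dz":0.0,"rx":0.0,"ry":0.0,"rz":0.0}]' 40 >/dev/null; python3 st.py
```

```text
t 7.25 tcp [ 0.5366  0.2962 -0.0008] yaw_y 73.29 down [ 0.001  0.    -1.   ] F [-0.5 -1.1  5.2] T [-0.22  0.1   0.  ] w 0.502 q7 0.18
tcp in seat mm [-83.8 327.8 -44.8] Fseat -0.2 -1.2
```

```bash
python3 -m jog '[{"gripper":1.0,"dx":0.0,"dy":0.0,"dz":0.03,"rx":0.0,"ry":0.0,"rz":0.0},{"gripper":1.0,"dx":0.0,"dy":0.0,"dz":0.07,"rx":0.0,"ry":0.0,"rz":0.0},{"gripper":1.0,"dx":0.0,"dy":0.0,"dz":0.11,"rx":0.0,"ry":0.0,"rz":0.0},{"gripper":1.0,"dx":0.01,"dy":-0.04,"dz":0.11,"rx":0.0,"ry":0.0,"rz":0.0},{"gripper":1.0,"dx":0.02,"dy":-0.08,"dz":0.11,"rx":0.0,"ry":0.0,"rz":0.5},{"gripper":1.0,"dx":0.03,"dy":-0.12,"dz":0.11,"rx":0.0,"ry":0.0,"rz":1.0},{"gripper":1.0,"dx":0.04,"dy":-0.16,"dz":0.11,"rx":0.0,"ry":0.0,"rz":1.5},{"gripper":1.0,"dx":0.05,"dy":-0.2,"dz":0.11,"rx":0.0,"ry":0.0,"rz":2.0},{"gripper":1.0,"dx":0.05,"dy":-0.24,"dz":0.11,"rx":0.0,"ry":0.0,"rz":2.2},{"gripper":1.0,"dx":0.055,"dy":-0.28,"dz":0.11,"rx":0.0,"ry":0.0,"rz":2.2}]' >/dev/null; python3 st.py
```

```text
t 8.25 tcp [0.5905 0.0143 0.1081] yaw_y 75.51 down [-0.002 -0.    -1.   ] F [ 0.8  0.2 -0.8] T [ 0.07 -0.03  0.01] w 0.502 q7 0.8
tcp in seat mm [38.9 68.4 64.1] Fseat 0.7 0.4
```

```bash
python3 -m jog '[{"gripper":1.0,"dx":0.0,"dy":-0.04,"dz":0.0,"rx":0.0,"ry":0.0,"rz":0.0},{"gripper":1.0,"dx":0.007,"dy":-0.07,"dz":0.0,"rx":0.0,"ry":0.0,"rz":0.0},{"gripper":1.0,"dx":0.007,"dy":-0.08,"dz":0.0,"rx":0.0,"ry":0.0,"rz":0.0},{"gripper":1.0,"dx":0.007,"dy":-0.08,"dz":0.0,"rx":0.0,"ry":0.0,"rz":0.0},{"gripper":1.0,"dx":0.007,"dy":-0.08,"dz":0.0,"rx":0.0,"ry":0.0,"rz":0.0},{"gripper":1.0,"dx":0.007,"dy":-0.08,"dz":0.0,"rx":0.0,"ry":0.0,"rz":0.0}]' >/dev/null; python3 st.py
```

```text
t 8.85 tcp [ 0.5982 -0.0612  0.1089] yaw_y 75.69 down [-0.     0.001 -1.   ] F [-0.4  0.7 -0.6] T [ 0.02 -0.06  0.03] w 0.499 q7 0.94
tcp in seat mm [65.3 -2.9 64.9] Fseat -0.5 0.6
```

```bash
cat > bl.py <<'E'
import sys;from h import *
z0=float(sys.argv[1]);o=get_obs()["eef_pos"]
a=np.radians(-14.5);C=np.array([.5357,-.0421])
for n in("side","top"):
    c=read_camera(n);w=pts(c);px=c["pixels"].astype(int)
    w[~np.isfinite(w)]=9
    s=(abs(w[...,0]-o[0])<.08)&(abs(w[...,1]-o[1])<.06)&(abs(w[...,2]-z0)<.008)&(px.min(-1)>105)
    d=w[s]
    if len(d)<5: print(n,"few");continue
    f=np.c_[(d[:,:2]-C)@[np.cos(a),np.sin(a)],(d[:,:2]-C)@[-np.sin(a),np.cos(a)],d[:,2]]*1e3
    r=cv2.minAreaRect(f[:,:2].astype(np.float32))
    print(n,len(d),"zmed",np.median(f[:,2]).round(1),"x",np.percentile(f[:,0],[1,99]).round(1),"y",np.percentile(f[:,1],[1,99]).round(1),r)
    cv2.imwrite(f"pics/bl_{n}.png",c["pixels"])
E
python3 bl.py .138
python3 - <<'E'
import cv2,numpy as np
b=cv2.imread('pics/bl_side.png')[170:290,250:400];cv2.imwrite('pics/blc.png',cv2.resize(b,(750,600),interpolation=2))
E
```

```text
side 302 zmed 138.4 x [ 18.5 108.5] y [-30.9  19.2] ((62.44707107543945, -6.254253387451172), (57.37564468383789, 96.86854553222656), 76.67713165283203)
top 294 zmed 140.7 x [19.9 59.1] y [-24.1  19.6] ((40.65648651123047, 4.187110900878906), (57.235286712646484, 43.41062545776367), 89.7756118774414)
```

View pics/blc.png

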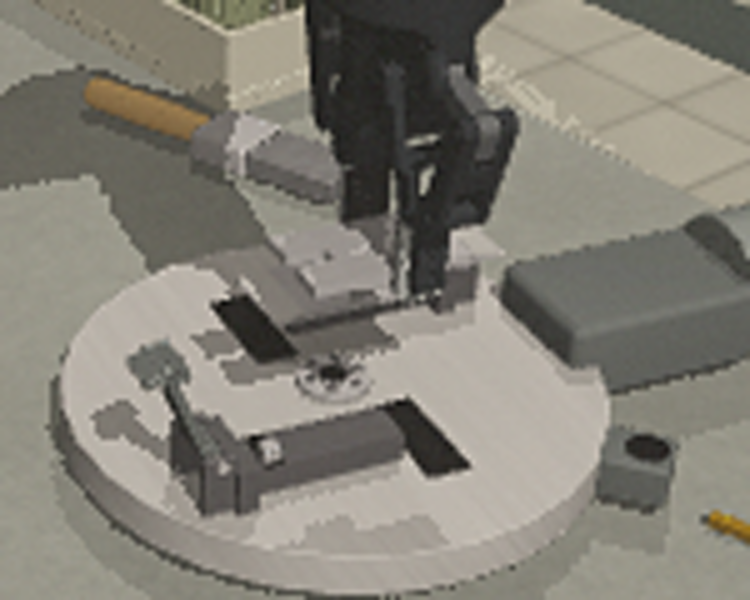

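```bash
python3 - <<'E'
from h import *
a=np.radians(-14.5);C=np.array([.5357,-.0421])
for n in("top","side"):
    px=cv2.imread(f"pics/{n}1.png").astype(int)
    c=read_camera(n) # calibration
    T=np.linalg.inv(c["cam_to_world"]);K=c["camera_matrix"]
    for zb,zp in((.044,.051),):
        if n=="side": zb-=.002;zp-=.002
        s=.00025;xs=np.arange(.04,-.01,-s);ys=np.arange(.025,-.025,-s);X,Y=np.meshgrid(xs,ys,indexing="ij")
        for z in(zb,zp):
            Q=np.stack([C[0]+X*np.cos(a)-Y*np.sin(a),C[1]+X*np.sin(a)+Y*np.cos(a),np.full(X.shape,z)],-1)
            k=(Q@T[:3,:3].T+T[:3,3])@K.T;uv=(k[...,:2]/k[...,2:]).astype(np.float32)
            im=cv2.remap(px.astype(np.uint8),uv[...,0],uv[...,1],cv2.INTER_CUBIC)
            g=im.min(-1).astype(float)
            rows=(X[:,0]>.022)&(X[:,0]<.036);pr=g[rows].mean(0);d=np.gradient(cv2.GaussianBlur(pr[None],(0,0),4)[0])
            print(n,z,"bed edges y",ys[d.argmin()]*1e3,ys[d.argmax()]*1e3)
            m=(g>130)&(abs(Y)<.0115)&(X>.004)&(X<.022)
            if m.any(): print("  bright",m.sum()*s*s*1e6,"mm2 x",(X[m].min()*1e3,X[m].max()*1e3),"y",(Y[m].min()*1e3,Y[m].max()*1e3),"c",X[m].mean()*1e3,Y[m].mean()*1e3)
            cv2.imwrite(f"pics/pin_{n}{int(z*1e3)}.png",im)
E
```

```text
top 0.044 bed edges y 23.25 -12.250000000000032
  bright 40.1875 mm2 x (np.float64(10.249999999999975), np.float64(17.249999999999982)) y (np.float64(-9.500000000000028), np.float64(-3.2500000000000235)) c 13.76438569206841 -6.370528771384164
top 0.051 bed edges y 23.25 -11.750000000000032
  bright 39.5 mm2 x (np.float64(8.499999999999973), np.float64(15.749999999999979)) y (np.float64(-9.000000000000028), np.float64(-3.0000000000000235)) c 12.14873417721517 -5.893591772151924
side 0.041999999999999996 bed edges y 11.74999999999999 6.249999999999985
  bright 95.06250000000001 mm2 x (np.float64(8.749999999999973), np.float64(18.999999999999982)) y (np.float64(-7.7500000000000275), np.float64(6.499999999999985)) c 14.244247205785651 -0.42537804076267716
side 0.048999999999999995 bed edges y 2.999999999999982 -2.750000000000023
  bright 205.5 mm2 x (np.float64(4.249999999999969), np.float64(21.999999999999986)) y (np.float64(-11.25000000000003), np.float64(11.49999999999999)) c 12.496958637469566 3.0994525547445066
```

The crop shows the blade level in the jaws over the head. The pin is at (268,447) and the clamp is leaning back at (160,370). Next: align to the pin (y ≈ −6) and lower to just over the bed.

```bash
python3 -m jog '[{"gripper":1.0,"dx":0.0,"dy":-0.0035,"dz":-0.02,"rx":0.0,"ry":0.0,"rz":0.0},{"gripper":1.0,"dx":0.0,"dy":-0.0035,"dz":-0.04,"rx":0.0,"ry":0.0,"rz":0.0},{"gripper":1.0,"dx":0.0,"dy":-0.0035,"dz":-0.06,"rx":0.0,"ry":0.0,"rz":0.0},{"gripper":1.0,"dx":0.0,"dy":-0.0035,"dz":-0.075,"rx":0.0,"ry":0.0,"rz":0.0},{"gripper":1.0,"dx":0.0,"dy":-0.0035,"dz":-0.085,"rx":0.0,"ry":0.0,"rz":0.0},{"gripper":1.0,"dx":0.0,"dy":-0.0035,"dz":-0.085,"rx":0.0,"ry":0.0,"rz":0.0},{"gripper":1.0,"dx":0.0,"dy":-0.0035,"dz":-0.085,"rx":0.0,"ry":0.0,"rz":0.0}]' 30 >/dev/null; python3 st.py; python3 bl.py .053
```

```text
t 9.75 tcp [ 0.5988 -0.0671  0.0243] yaw_y 75.51 down [ 0.001  0.    -1.   ] F [-0.2  0.3 -1. ] T [-0.   -0.03  0.01] w 0.501 q7 0.87
tcp in seat mm [ 67.4  -8.4 -19.7] Fseat -0.3 0.3
side 309 zmed 53.7 x [ -4.1 109.1] y [-36.8  13.5] ((47.153587341308594, -9.779518127441406), (54.1545524597168, 128.39405822753906), 84.92729949951172)
top 269 zmed 56.1 x [ 0.1 59.8] y [-29.2  14.5] ((21.091625213623047, -6.77198600769043), (45.77338790893555, 80.34883117675781), 86.873779296875)
```

```bash
python3 -m jog '[{"gripper":1.0,"dx":0.0005,"dy":0.002,"dz":0.0,"rx":0.0,"ry":0.0,"rz":0.0},{"gripper":1.0,"dx":0.0005,"dy":0.002,"dz":-0.002,"rx":0.0,"ry":0.0,"rz":0.0},{"gripper":1.0,"dx":0.0005,"dy":0.002,"dz":-0.004,"rx":0.0,"ry":0.0,"rz":0.0},{"gripper":1.0,"dx":0.0005,"dy":0.002,"dz":-0.0055,"rx":0.0,"ry":0.0,"rz":0.0},{"gripper":1.0,"dx":0.0005,"dy":0.002,"dz":-0.0055,"rx":0.0,"ry":0.0,"rz":0.0},{"gripper":1.0,"dx":0.0005,"dy":0.002,"dz":-0.0055,"rx":0.0,"ry":0.0,"rz":0.0}]' >/dev/null; python3 st.py
python3 -m jog '[{"gripper":1.0,"dx":0.0,"dy":0.0,"dz":-0.0005,"rx":0.0,"ry":0.0,"rz":0.0},{"gripper":1.0,"dx":0.0,"dy":0.0,"dz":-0.001,"rx":0.0,"ry":0.0,"rz":0.0},{"gripper":1.0,"dx":0.0,"dy":0.0,"dz":-0.001,"rx":0.0,"ry":0.0,"rz":0.0}]' >/dev/null; python3 st.py
```

```text
t 10.45 tcp [ 0.5988 -0.0654  0.0182] yaw_y 75.49 down [-0.  0. -1.] F [ 0.4 -0.5 -0.7] T [-0.03  0.03  0.03] w 0.499 q7 0.86
tcp in seat mm [ 66.9  -6.8 -25.8] Fseat 0.5 -0.4
t 10.75 tcp [ 0.5989 -0.0654  0.0173] yaw_y 75.5 down [ 0.  0. -1.] F [-1.   0.1 -1.1] T [-0.    0.04  0.05] w 0.498 q7 0.86
tcp in seat mm [ 67.   -6.7 -26.7] Fseat -1.0 -0.1
```

```bash
for i in 1 2; do python3 -m jog '[{"gripper":1.0,"dx":0.0,"dy":0.0,"dz":-0.0003,"rx":0.0,"ry":0.0,"rz":0.0},{"gripper":1.0,"dx":0.0,"dy":0.0,"dz":-0.0005,"rx":0.0,"ry":0.0,"rz":0.0},{"gripper":1.0,"dx":0.0,"dy":0.0,"dz":-0.0005,"rx":0.0,"ry":0.0,"rz":0.0}]' >/dev/null; python3 st.py; done
```

```text
t 11.05 tcp [ 0.599  -0.0654  0.0172] yaw_y 75.49 down [ 0. -0. -1.] F [-2.  -0.1  5.2] T [0.04 0.48 0.01] w 0.499 q7 0.86
tcp in seat mm [ 67.1  -6.7 -26.8] Fseat -1.9 -0.6
t 11.35 tcp [ 0.599  -0.0654  0.0172] yaw_y 75.49 down [ 0.    -0.001 -1.   ] F [-3.4 -0.7  9.8] T [-0.01  0.79  0.02] w 0.502 q7 0.86
tcp in seat mm [ 67.1  -6.7 -26.8] Fseat -3.1 -1.5
```

```bash
python3 -m jog '[{"gripper":1.0,"dx":0.0,"dy":0.0,"dz":0.0008,"rx":0.0,"ry":0.0,"rz":0.0},{"gripper":1.0,"dx":-0.0019,"dy":0.0005,"dz":0.0008,"rx":0.0,"ry":0.0,"rz":0.0},{"gripper":1.0,"dx":-0.0039,"dy":0.001,"dz":0.0008,"rx":0.0,"ry":0.0,"rz":0.0},{"gripper":1.0,"dx":-0.0048,"dy":0.0012,"dz":0.0008,"rx":0.0,"ry":0.0,"rz":0.0},{"gripper":1.0,"dx":-0.0048,"dy":0.0012,"dz":0.0008,"rx":0.0,"ry":0.0,"rz":0.0}]' >/dev/null; python3 st.py
for i in 1 2; do python3 -m jog '[{"gripper":1.0,"dx":-0.0006,"dy":0.0001,"dz":0.0,"rx":0.0,"ry":0.0,"rz":0.0},{"gripper":1.0,"dx":-0.001,"dy":0.00025,"dz":0.0,"rx":0.0,"ry":0.0,"rz":0.0},{"gripper":1.0,"dx":-0.001,"dy":0.00025,"dz":0.0,"rx":0.0,"ry":0.0,"rz":0.0}]' >/dev/null; python3 st.py; done
```

```text
t 11.85 tcp [ 0.5942 -0.0641  0.0173] yaw_y 75.5 down [ 0.  0. -1.] F [ 1.4 -1.   1.2] T [ 0.08 -0.17  0.03] w 0.498 q7 0.85
tcp in seat mm [ 62.2  -6.6 -26.7] Fseat 1.6 -0.6
t 12.15 tcp [ 0.5933 -0.0638  0.0173] yaw_y 75.5 down [ 0.001  0.    -1.   ] F [ 0.9 -0.1  2.1] T [-0.01 -0.33 -0.05] w 0.5 q7 0.85
tcp in seat mm [ 61.2  -6.6 -26.7] Fseat 0.9 0.2
t 12.45 tcp [ 0.5922 -0.0636  0.0173] yaw_y 75.5 down [ 0.  0. -1.] F [2.8 1.  1.8] T [ 0.14 -0.42 -0.07] w 0.502 q7 0.85
tcp in seat mm [ 60.1  -6.6 -26.7] Fseat 2.4 1.7
```

```bash
for i in 1 2 ; do python3 -m jog '[{"gripper":1.0,"dx":-0.0006,"dy":0.0001,"dz":0.0,"rx":0.0,"ry":0.0,"rz":0.0},{"gripper":1.0,"dx":-0.001,"dy":0.00025,"dz":0.0,"rx":0.0,"ry":0.0,"rz":0.0},{"gripper":1.0,"dx":-0.001,"dy":0.00025,"dz":0.0,"rx":0.0,"ry":0.0,"rz":0.0}]' >/dev/null; python3 st.py; done
```

```text
t 12.75 tcp [ 0.5912 -0.0633  0.0172] yaw_y 75.5 down [ 0.  0. -1.] F [1.7 0.8 2.8] T [ 0.13 -0.47 -0.07] w 0.5 q7 0.85
tcp in seat mm [ 59.1  -6.6 -26.8] Fseat 1.5 1.2
t 13.05 tcp [ 0.5902 -0.063   0.0173] yaw_y 75.5 down [ 0.  0. -1.] F [2.7 0.5 2.1] T [ 0.25 -0.58 -0.11] w 0.499 q7 0.85
tcp in seat mm [ 58.   -6.6 -26.7] Fseat 2.5 1.2
```

```bash
for i in 1 2 3; do python3 -m jog '[{"gripper":1.0,"dx":-0.0006,"dy":0.0001,"dz":0.0,"rx":0.0,"ry":0.0,"rz":0.0},{"gripper":1.0,"dx":-0.0013,"dy":0.0003,"dz":0.0,"rx":0.0,"ry":0.0,"rz":0.0},{"gripper":1.0,"dx":-0.0019,"dy":0.0005,"dz":0.0,"rx":0.0,"ry":0.0,"rz":0.0},{"gripper":1.0,"dx":-0.0019,"dy":0.0005,"dz":0.0,"rx":0.0,"ry":0.0,"rz":0.0}]' >/dev/null; python3 st.py; done
```

```text
t 13.45 tcp [ 0.5883 -0.0626  0.0173] yaw_y 75.51 down [ 0.  0. -1.] F [2.3 1.  2.5] T [ 0.26 -0.64 -0.09] w 0.501 q7 0.85
tcp in seat mm [ 56.   -6.6 -26.7] Fseat 2.0 1.6
t 13.85 tcp [ 0.5863 -0.0621  0.0172] yaw_y 75.5 down [ 0.  0. -1.] F [3.7 1.1 3.6] T [ 0.32 -0.75 -0.1 ] w 0.501 q7 0.84
tcp in seat mm [ 54.   -6.7 -26.8] Fseat 3.3 2.0
t 14.25 tcp [ 0.5844 -0.0616  0.0173] yaw_y 75.5 down [ 0.  0. -1.] F [4.  0.1 3.5] T [ 0.37 -0.82 -0.14] w 0.502 q7 0.84
tcp in seat mm [ 52.1  -6.7 -26.7] Fseat 3.8 1.1
```

```bash
for i in 1 2; do python3 -m jog '[{"gripper":1.0,"dx":-0.0005,"dy":0.0003,"dz":0.0001,"rx":0.0,"ry":0.0,"rz":0.0},{"gripper":1.0,"dx":-0.0012,"dy":0.0005,"dz":0.0001,"rx":0.0,"ry":0.0,"rz":0.0},{"gripper":1.0,"dx":-0.0018,"dy":0.0007,"dz":0.0001,"rx":0.0,"ry":0.0,"rz":0.0},{"gripper":1.0,"dx":-0.0018,"dy":0.0007,"dz":0.0001,"rx":0.0,"ry":0.0,"rz":0.0}]' >/dev/null; python3 st.py; done; python3 bl.py .049
```

```text
t 14.65 tcp [ 0.5824 -0.0611  0.0172] yaw_y 75.49 down [-0. -0. -1.] F [2.9 1.2 3. ] T [ 0.27 -0.71 -0.09] w 0.5 q7 0.84
tcp in seat mm [ 50.   -6.7 -26.8] Fseat 2.5 1.9
t 15.05 tcp [ 0.5804 -0.0605  0.0172] yaw_y 75.49 down [-0.001 -0.    -1.   ] F [2.9 0.8 3.5] T [ 0.07 -0.53 -0.05] w 0.504 q7 0.84
tcp in seat mm [ 47.9  -6.6 -26.8] Fseat 2.6 1.5
side 300 zmed 47.1 x [-17.4  89.2] y [-34.6  16.1] ((36.330718994140625, -10.4566650390625), (59.38675308227539, 109.43792724609375), 87.15892791748047)
top 271 zmed 49.2 x [ 0.2 39.4] y [-27.   16.3] ((19.579837799072266, -2.946371078491211), (48.85017395019531, 40.940711975097656), 89.86609649658203)
```

```bash
for i in 1 2 3; do python3 -m jog '[{"gripper":1.0,"dx":-0.0005,"dy":0.0001,"dz":0.0,"rx":0.0,"ry":0.0,"rz":0.0},{"gripper":1.0,"dx":-0.001,"dy":0.00025,"dz":0.0,"rx":0.0,"ry":0.0,"rz":0.0},{"gripper":1.0,"dx":-0.001,"dy":0.00025,"dz":0.0,"rx":0.0,"ry":0.0,"rz":0.0}]' >/dev/null; python3 st.py; done
```

```text
t 15.45 tcp [ 0.5795 -0.0602  0.0172] yaw_y 75.49 down [-0.001 -0.    -1.   ] F [ 2.2 -1.5  3.6] T [-0.08 -0.43 -0.07] w 0.501 q7 0.84
tcp in seat mm [ 46.9  -6.6 -26.8] Fseat 2.5 -0.9
t 15.75 tcp [ 0.5787 -0.06    0.0173] yaw_y 75.49 down [-0. -0. -1.] F [ 2.5 -1.6  2.4] T [-0.19 -0.62 -0.06] w 0.5 q7 0.84
tcp in seat mm [ 46.1  -6.5 -26.7] Fseat 2.8 -0.9
t 16.05 tcp [ 0.5787 -0.06    0.0173] yaw_y 75.47 down [ 0.002 -0.    -1.   ] F [ 5.1 -2.  -1.3] T [-0.33 -1.27 -0.06] w 0.501 q7 0.84
tcp in seat mm [ 46.1  -6.6 -26.7] Fseat 5.5 -0.7
```

```bash
for i in 1 2; do python3 -m jog '[{"gripper":1.0,"dx":-0.0003,"dy":0.0001,"dz":-0.0002,"rx":0.0,"ry":0.0,"rz":0.0},{"gripper":1.0,"dx":-0.0003,"dy":0.0001,"dz":-0.0002,"rx":0.0,"ry":0.0,"rz":0.0},{"gripper":1.0,"dx":-0.0003,"dy":0.0001,"dz":-0.0002,"rx":0.0,"ry":0.0,"rz":0.0}]' >/dev/null; python3 st.py; done
```

```text
t 16.35 tcp [ 0.5787 -0.06    0.0173] yaw_y 75.46 down [ 0.002 -0.    -1.   ] F [ 6.1 -2.3 -0.7] T [-0.47 -1.32  0.  ] w 0.5 q7 0.84
tcp in seat mm [ 46.1  -6.6 -26.7] Fseat 6.5 -0.7
t 16.65 tcp [ 0.5787 -0.06    0.0173] yaw_y 75.46 down [ 0.003 -0.    -1.   ] F [ 6.9 -3.2  0.2] T [-0.47 -1.43 -0.08] w 0.5 q7 0.84
tcp in seat mm [ 46.1  -6.5 -26.7] Fseat 7.5 -1.4
```

```bash
python3 -m jog '[{"gripper":1.0,"dx":-0.0002,"dy":0.0,"dz":0.0,"rx":0.0,"ry":0.0,"rz":0.0},{"gripper":1.0,"dx":-0.0002,"dy":0.0,"dz":0.0,"rx":0.0,"ry":0.0,"rz":0.0},{"gripper":1.0,"dx":-0.0002,"dy":0.0,"dz":0.0,"rx":0.0,"ry":0.0,"rz":0.0}]' >/dev/null; python3 st.py
python3 -m jog '[{"gripper":0.45,"dx":0.0,"dy":0.0,"dz":0.0,"rx":0.0,"ry":0.0,"rz":0.0},{"gripper":0.3,"dx":0.0,"dy":0.0,"dz":0.0,"rx":0.0,"ry":0.0,"rz":0.0},{"gripper":0.3,"dx":0.0,"dy":0.0,"dz":0.0,"rx":0.0,"ry":0.0,"rz":0.0},{"gripper":0.3,"dx":0.0,"dy":0.0,"dz":0.0,"rx":0.0,"ry":0.0,"rz":0.0}]' >/dev/null; python3 st.py
```

```text
t 16.95 tcp [ 0.5787 -0.06    0.0173] yaw_y 75.46 down [ 0.003 -0.    -1.   ] F [ 7.6 -2.6  0.4] T [-0.44 -1.5  -0.08] w 0.5 q7 0.84
tcp in seat mm [ 46.1  -6.6 -26.7] Fseat 8.0 -0.6
t 17.35 tcp [ 0.5761 -0.0591  0.0165] yaw_y 75.52 down [-0.002  0.    -1.   ] F [ 0.4 -0.4  0.4] T [0.04 0.02 0.  ] w 0.701 q7 0.84
tcp in seat mm [ 43.4  -6.4 -27.5] Fseat 0.5 -0.2
```

Released at about 8 N against the stop. Next: raise, close the fingers, and move behind the clamp.

```bash
python3 -m jog '[{"gripper":0.3,"dx":0.0,"dy":0.0,"dz":0.015,"rx":0.0,"ry":0.0,"rz":0.0},{"gripper":0.3,"dx":0.0,"dy":0.0,"dz":0.04,"rx":0.0,"ry":0.0,"rz":0.0},{"gripper":0.3,"dx":0.0,"dy":0.0,"dz":0.08,"rx":0.0,"ry":0.0,"rz":0.0},{"gripper":0.3,"dx":0.0,"dy":0.0,"dz":0.12,"rx":0.0,"ry":0.0,"rz":0.0},{"gripper":1.0,"dx":0.0,"dy":0.0,"dz":0.15,"rx":0.0,"ry":0.0,"rz":0.0},{"gripper":1.0,"dx":-0.04,"dy":0.01,"dz":0.15,"rx":0.0,"ry":0.0,"rz":0.0},{"gripper":1.0,"dx":-0.08,"dy":0.025,"dz":0.15,"rx":0.0,"ry":0.0,"rz":0.0},{"gripper":1.0,"dx":-0.118,"dy":0.037,"dz":0.15,"rx":0.0,"ry":0.0,"rz":0.0},{"gripper":1.0,"dx":-0.118,"dy":0.037,"dz":0.15,"rx":0.0,"ry":0.0,"rz":0.0},{"gripper":1.0,"dx":-0.118,"dy":0.037,"dz":0.15,"rx":0.0,"ry":0.0,"rz":0.0}]' >/dev/null; python3 st.py
python3 - <<'E'
from h import *
a=np.radians(-14.5);C=np.array([.5357,-.0421]);ims=[]
for n,(v0,v1,u0,u1) in(("side",(200,290,270,370)),("top",(130,220,280,380))):
    c=read_camera(n);w=pts(c);w[~np.isfinite(w)]=9;d=w[...,:2]-C
    f=np.stack([d@[np.cos(a),np.sin(a)],d@[-np.sin(a),np.cos(a)],w[...,2]],-1)*1e3
    s=(abs(f[...,1])<16)&(f[...,0]>-60)&(f[...,0]<0)&(f[...,2]>65)&(f[...,2]<112);q=f[s]
    print(n,"clamp pts",s.sum(),"x",np.percentile(q[:,0],[0,5,50,95]).round(1) if len(q) else "","z max",q[:,2].max().round(1) if len(q) else "","y med",np.median(q[:,1]).round(1) if len(q) else "")
    s=(f[...,0]>-5)&(f[...,0]<95)&(abs(f[...,1]+5)<28)&(abs(f[...,2]-(49 if n=="top" else 47))<3.5)&(c["pixels"].min(-1)>120)
    q=f[s];print("blade",len(q),np.median(q[:,2]).round(1),np.percentile(q[:,0],[1,99]).round(1),np.percentile(q[:,1],[1,99]).round(1),cv2.minAreaRect(q[:,:2].astype(np.float32)))
    ims.append(cv2.resize(c["pixels"][v0:v1,u0:u1],(400,360),interpolation=2))
cv2.imwrite("pics/seated.png",np.hstack(ims))
E
```

```text
t 18.35 tcp [ 0.4587 -0.0224  0.168 ] yaw_y 75.54 down [ 0.001 -0.002 -1.   ] F [ 0.5 -0.7  0.5] T [-0.01 -0.05  0.02] w -0.001 q7 0.97
tcp in seat mm [-79.4  -0.2 124. ] Fseat 0.7 -0.6
side clamp pts 125 x [-51.5 -49.7 -37.9 -28.5] z max 106.5 y med -8.0
blade 485 47.0 [ 0.5 87.4] [-29.8  16.1] ((41.406002044677734, -6.805538177490234), (50.946163177490234, 94.99720764160156), 86.68252563476562)
top clamp pts 0 x  z max  y med 
blade 2 48.8 [85.7 87.1] [13.2 15.7] ((86.40699768066406, 14.427473068237305), (2.8712358474731445, 0.0), 117.93702697753906)
```

View pics/seated.png

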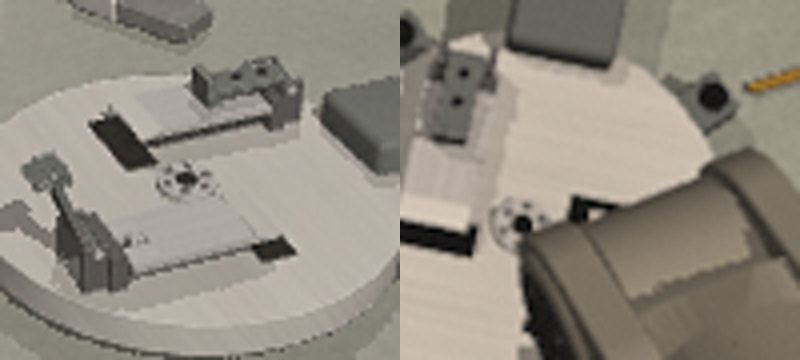

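The side crop shows the blade flat in the seat, tail against the stop, with the pin in the notch at (137,240) and the clamp still leaning back at (45,170). The top crop is blocked by the arm. Next: lower behind the clamp and push it over.

```bash
python3 -m jog '[{"gripper":1.0,"dx":0.0,"dy":0.0,"dz":-0.04,"rx":0.0,"ry":0.0,"rz":0.0},{"gripper":1.0,"dx":0.0,"dy":0.0,"dz":-0.08,"rx":0.0,"ry":0.0,"rz":0.0},{"gripper":1.0,"dx":0.0,"dy":0.0,"dz":-0.1,"rx":0.0,"ry":0.0,"rz":0.0},{"gripper":1.0,"dx":0.005,"dy":-0.001,"dz":-0.1,"rx":0.0,"ry":0.0,"rz":0.0},{"gripper":1.0,"dx":0.01,"dy":-0.0025,"dz":-0.1,"rx":0.0,"ry":0.0,"rz":0.0},{"gripper":1.0,"dx":0.015,"dy":-0.004,"dz":-0.1,"rx":0.0,"ry":0.0,"rz":0.0},{"gripper":1.0,"dx":0.02,"dy":-0.005,"dz":-0.1,"rx":0.0,"ry":0.0,"rz":0.0},{"gripper":1.0,"dx":0.025,"dy":-0.0065,"dz":-0.1,"rx":0.0,"ry":0.0,"rz":0.0}]' >/dev/null; python3 st.py
python3 -m jog '[{"gripper":1.0,"dx":0.005,"dy":-0.001,"dz":0.0,"rx":0.0,"ry":0.0,"rz":0.0},{"gripper":1.0,"dx":0.01,"dy":-0.0025,"dz":0.0,"rx":0.0,"ry":0.0,"rz":0.0},{"gripper":1.0,"dx":0.015,"dy":-0.004,"dz":0.0,"rx":0.0,"ry":0.0,"rz":0.0},{"gripper":1.0,"dx":0.02,"dy":-0.005,"dz":0.0,"rx":0.0,"ry":0.0,"rz":0.0}]' >/dev/null; python3 st.py
```

```text
t 19.25 tcp [ 0.4844 -0.0289  0.0677] yaw_y 75.49 down [ 0. -0. -1.] F [-3.4  1.1  2. ] T [0.2  0.67 0.04] w -0.003 q7 0.81
tcp in seat mm [-53.   -0.   23.7] Fseat -3.6 0.2
t 19.65 tcp [ 0.5045 -0.0342  0.067 ] yaw_y 75.48 down [ 0. -0. -1.] F [-2.7 -0.4  2. ] T [ 0.05  0.44 -0.01] w 0.002 q7 0.82
tcp in seat mm [-32.1  -0.1  23. ] Fseat -2.5 -1.1
```

```bash
python3 -m jog '[{"gripper":1.0,"dx":0.005,"dy":-0.0015,"dz":0.0,"rx":0.0,"ry":0.0,"rz":0.0},{"gripper":1.0,"dx":0.01,"dy":-0.0025,"dz":0.0,"rx":0.0,"ry":0.0,"rz":0.0},{"gripper":1.0,"dx":0.015,"dy":-0.004,"dz":0.0,"rx":0.0,"ry":0.0,"rz":0.0},{"gripper":1.0,"dx":0.02,"dy":-0.005,"dz":0.0,"rx":0.0,"ry":0.0,"rz":0.0},{"gripper":1.0,"dx":0.026,"dy":-0.0067,"dz":0.0,"rx":0.0,"ry":0.0,"rz":0.0},{"gripper":1.0,"dx":0.032,"dy":-0.0083,"dz":-0.003,"rx":0.0,"ry":0.0,"rz":0.0},{"gripper":1.0,"dx":0.035,"dy":-0.009,"dz":-0.006,"rx":0.0,"ry":0.0,"rz":0.0},{"gripper":1.0,"dx":0.037,"dy":-0.0095,"dz":-0.009,"rx":0.0,"ry":0.0,"rz":0.0}]' >/dev/null; python3 st.py
python3 -m jog '[{"gripper":1.0,"dx":0.001,"dy":-0.0002,"dz":-0.002,"rx":0.0,"ry":0.0,"rz":0.0},{"gripper":1.0,"dx":0.002,"dy":-0.0005,"dz":-0.004,"rx":0.0,"ry":0.0,"rz":0.0},{"gripper":1.0,"dx":0.003,"dy":-0.0007,"dz":-0.006,"rx":0.0,"ry":0.0,"rz":0.0}]' >/dev/null; python3 st.py
```

```text
t 20.45 tcp [ 0.5421 -0.0436  0.0579] yaw_y 75.48 down [ 0.001 -0.    -1.   ] F [-0.6  0.3  1.6] T [-0.05  0.18  0.07] w -0.002 q7 0.84
tcp in seat mm [ 6.6  0.2 13.9] Fseat -0.7 0.2
t 20.75 tcp [ 0.5449 -0.0443  0.0522] yaw_y 75.49 down [ 0.002 -0.    -1.   ] F [ 1.1 -0.7  2.6] T [-0.2  -0.23 -0.01] w 0.0 q7 0.83
tcp in seat mm [9.4 0.2 8.2] Fseat 1.2 -0.4
```

```bash
python3 -m jog '[{"gripper":1.0,"dx":0.0005,"dy":0.0,"dz":-0.0015,"rx":0.0,"ry":0.0,"rz":0.0},{"gripper":1.0,"dx":0.001,"dy":-0.0002,"dz":-0.003,"rx":0.0,"ry":0.0,"rz":0.0},{"gripper":1.0,"dx":0.001,"dy":-0.0002,"dz":-0.0045,"rx":0.0,"ry":0.0,"rz":0.0},{"gripper":1.0,"dx":0.001,"dy":-0.0002,"dz":-0.0045,"rx":0.0,"ry":0.0,"rz":0.0}]' >/dev/null; python3 st.py
for i in 1 2 3; do python3 -m jog '[{"gripper":1.0,"dx":0.0,"dy":0.0,"dz":-0.0005,"rx":0.0,"ry":0.0,"rz":0.0},{"gripper":1.0,"dx":0.0,"dy":0.0,"dz":-0.001,"rx":0.0,"ry":0.0,"rz":0.0},{"gripper":1.0,"dx":0.0,"dy":0.0,"dz":-0.001,"rx":0.0,"ry":0.0,"rz":0.0}]' >/dev/null; python3 st.py; done
```

```text
t 21.15 tcp [ 0.545  -0.0441  0.0473] yaw_y 75.5 down [ 0.  0. -1.] F [ 1.  -1.   0.9] T [-0.05 -0.2   0.03] w 0.002 q7 0.83
tcp in seat mm [9.5 0.4 3.3] Fseat 1.2 -0.7
t 21.45 tcp [ 0.5451 -0.0441  0.0465] yaw_y 75.5 down [ 0.  0. -1.] F [-0.1  0.5  2.9] T [-0.01 -0.29  0.  ] w -0.002 q7 0.82
tcp in seat mm [9.6 0.4 2.5] Fseat -0.2 0.5
t 21.75 tcp [ 0.545  -0.0441  0.0454] yaw_y 75.5 down [ 0.  0. -1.] F [1.9 0.7 2.9] T [-0.02 -0.34  0.  ] w -0.002 q7 0.82
tcp in seat mm [9.6 0.4 1.4] Fseat 1.6 1.2
t 22.05 tcp [ 0.545  -0.0442  0.0444] yaw_y 75.5 down [-0.  0. -1.] F [ 1.6 -0.2  1.8] T [-0.   -0.33 -0.02] w -0.002 q7 0.82
tcp in seat mm [9.5 0.3 0.4] Fseat 1.6 0.3
```

```bash
for i in 1 2 3; do python3 -m jog '[{"gripper":1.0,"dx":0.0,"dy":0.0,"dz":-0.0004,"rx":0.0,"ry":0.0,"rz":0.0},{"gripper":1.0,"dx":0.0,"dy":0.0,"dz":-0.0007,"rx":0.0,"ry":0.0,"rz":0.0},{"gripper":1.0,"dx":0.0,"dy":0.0,"dz":-0.0007,"rx":0.0,"ry":0.0,"rz":0.0}]' >/dev/null; python3 st.py; done
```

```text
t 22.35 tcp [ 0.545  -0.0442  0.0438] yaw_y 75.5 down [ 0.  0. -1.] F [ 1.7 -0.1  2.6] T [ 0.02 -0.46  0.02] w 0.0 q7 0.82
tcp in seat mm [ 9.6  0.3 -0.2] Fseat 1.7 0.4
t 22.65 tcp [ 0.5451 -0.0442  0.0437] yaw_y 75.49 down [ 0.    -0.001 -1.   ] F [-0.1 -0.4 10.2] T [-0.1   0.12  0.02] w -0.006 q7 0.82
tcp in seat mm [ 9.6  0.3 -0.3] Fseat 0.0 -0.4
t 22.95 tcp [ 0.5451 -0.0442  0.0437] yaw_y 75.5 down [ 0.    -0.001 -1.   ] F [-3.  -0.4 16.8] T [-0.14  0.66  0.  ] w -0.003 q7 0.82
tcp in seat mm [ 9.7  0.3 -0.3] Fseat -2.8 -1.1
```

The stop is firm at reading 0.0437, and 0.0435 was expected for a closed clamp. I'll lift off and move clear to check.

```bash
python3 -m jog '[{"gripper":1.0,"dx":0.0,"dy":0.0,"dz":0.01,"rx":0.0,"ry":0.0,"rz":0.0},{"gripper":1.0,"dx":0.0,"dy":0.0,"dz":0.05,"rx":0.0,"ry":0.0,"rz":0.0},{"gripper":1.0,"dx":0.0,"dy":0.0,"dz":0.1,"rx":0.0,"ry":0.0,"rz":0.0},{"gripper":1.0,"dx":-0.02,"dy":-0.04,"dz":0.14,"rx":0.0,"ry":0.0,"rz":0.0},{"gripper":1.0,"dx":-0.04,"dy":-0.08,"dz":0.14,"rx":0.0,"ry":0.0,"rz":0.0},{"gripper":1.0,"dx":-0.04,"dy":-0.12,"dz":0.14,"rx":0.0,"ry":0.0,"rz":0.0},{"gripper":1.0,"dx":-0.04,"dy":-0.16,"dz":0.14,"rx":0.0,"ry":0.0,"rz":0.0},{"gripper":1.0,"dx":-0.04,"dy":-0.2,"dz":0.14,"rx":0.0,"ry":0.0,"rz":0.0},{"gripper":1.0,"dx":-0.04,"dy":-0.24,"dz":0.14,"rx":0.0,"ry":0.0,"rz":0.0},{"gripper":1.0,"dx":-0.04,"dy":-0.24,"dz":0.14,"rx":0.0,"ry":0.0,"rz":0.0}]' >/dev/null; python3 st.py
python3 - <<'E'
from h import *
a=np.radians(-14.5);C=np.array([.5357,-.0421]);ims=[]
for n,(v0,v1,u0,u1) in(("side",(200,290,270,370)),("top",(130,220,280,380))):
    c=read_camera(n);w=pts(c);w[~np.isfinite(w)]=9;d=w[...,:2]-C
    f=np.stack([d@[np.cos(a),np.sin(a)],d@[-np.sin(a),np.cos(a)],w[...,2]],-1)*1e3
    b=0 if n=="top" else -2
    s=(abs(f[...,1])<9)&(f[...,0]>0)&(f[...,0]<30)&(f[...,2]>52)&(f[...,2]<120);q=f[s]
    if len(q)>9: print(n,"clamp",len(q),"z med",np.median(q[:,2]).round(1),"slope",np.polyfit(q[:,0],q[:,2],1).round(3))
    s=(f[...,0]>-5)&(f[...,0]<95)&(abs(f[...,1]+5)<28)&(abs(f[...,2]-49-b)<3.5)&(c["pixels"].min(-1)>120)
    q=f[s];print("blade",len(q),np.median(q[:,2]).round(1),np.percentile(q[:,0],[1,99]).round(1),np.percentile(q[:,1],[1,99]).round(1),cv2.minAreaRect(q[:,:2].astype(np.float32)))
    ims.append(cv2.resize(c["pixels"][v0:v1,u0:u1],(400,360),interpolation=2))
cv2.imwrite("pics/final.png",np.hstack(ims))
E
```

```text
t 23.95 tcp [ 0.5023 -0.2911  0.1811] yaw_y 74.95 down [-0.003 -0.001 -1.   ] F [-1.  -0.5 -0.6] T [ 0.02  0.06 -0.03] w 0.004 q7 1.42
tcp in seat mm [  30.  -249.4  137.1] Fseat -0.8 -0.8
side clamp 69 z med 58.8 slope [5.0000e-03 5.8543e+01]
blade 78 47.0 [-1.6 88.4] [-30.2  11.6] ((42.73609924316406, -8.384050369262695), (93.01863098144531, 41.354736328125), 3.365511894226074)
top clamp 93 z med 61.2 slope [1.6000e-02 6.0749e+01]
blade 61 48.6 [ 1.3 87.8] [-27.4 -13.6] ((44.86758041381836, -22.414043426513672), (14.11561107635498, 87.90117645263672), 86.17536926269531)
```

View pics/final.png

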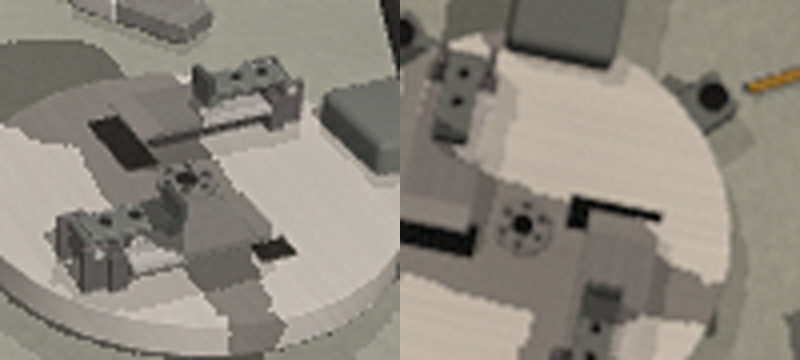

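The crops show the clamp folded flat (slope under 0.02 rad, outer face at 61 mm as expected) with its foot on the blade and the edge over the slot. One depth check of the blade's edge before handing in.

```bash
python3 - <<'E'
from h import *
a=np.radians(-14.5);C=np.array([.5357,-.0421])
for n,b in(("top",0),("side",-2)):
    c=read_camera(n);w=pts(c);w[~np.isfinite(w)]=9;d=w[...,:2]-C
    f=np.stack([d@[np.cos(a),np.sin(a)],d@[-np.sin(a),np.cos(a)],w[...,2]-b/1e3],-1)*1e3
    s=(f[...,0]>45)&(f[...,0]<105)&(abs(f[...,1]+5)<30)&(f[...,2]>41)&(f[...,2]<54);q=f[s]
    print(n,len(q),"y",np.percentile(q[:,1],[1,99]).round(1))
    for y in range(-26,16,6):
        k=q[abs(q[:,1]-y)<3]; print(y,k[:,0].max().round(1),end="; ")
    k=q[q[:,0]<72];print("flat z fit",np.linalg.lstsq(np.c_[k[:,:2],np.ones(len(k))],k[:,2],rcond=None)[0].round(3))
E
```

```text
top 320 y [-27.  16.]
-26 90.1; -20 90.2; -14 90.3; -8 89.0; -2 90.4; 4 90.2; 10 91.0; flat z fit [-1.800e-02 -8.000e-03  5.023e+01]
side 241 y [-29.7  15.3]
-26 87.3; -20 87.4; -14 87.6; -8 88.7; -2 89.1; 4 88.1; 10 88.8; flat z fit [5.0000e-03 2.1000e-02 4.8638e+01]
```

```bash
python3 -c "
from station import *
print(hand_in())"; python3 st.py
```

```text
the job is handed in; nothing more can be done
None
the job is handed in; nothing more can be done
```

The blade is seated in the empty seat with the clamp folded down on it, and I handed the job in at about 24 s of robot time. I gripped the grey steel blade on the wooden block and slid it along the bed with its notch over the pin. I pushed it against the back stop with about 8 N, let go, then pushed the clamp over from behind and down until it stopped firmly at about 17 N.

**Last checks:**
- **Blade position:** the cutting edge measures 90 mm from the stop in the top camera and 87–89 mm in the side camera. That puts the tail at the stop within the 2 mm calibration error, with the blade about 5.5 mm to the pin's side (−y) of the seat's centre line.
- **Flatness:** the blade's tilt fits at 0.02 rad or less.
- **Clamp:** it lies at 0.005–0.016 rad, with its outer face at the expected height of about 61 mm.
- **Robot:** it is clear of everything, with no contact force.

**What disagreed:**
- **First grasp:** it closed above the blade because the tool's reported height was about 35 mm lower than the cameras showed. I went by the cameras, and contact with the bed agreed with them.
- **Side camera:** it reads about 2 mm low, and 1–3 mm short on the edge position compared with the top camera.
- **Not measured directly:** the gap at the tail is hidden by the stop and clamp, so I judged it from the cutting edge position and the push force.

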